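# Start a balance's span calibration and hold the weight ready over the pan

### The arm

A 6-joint arm with a two-finger parallel gripper is mounted at the origin on a cart in front of the work surface, level with it; the furniture and walls round the work are solid. World frame = base frame: x ahead of the robot, y to its left, z up, the work surface at z = 0. Lengths are in m, angles in rad, forces in N, time in s.
With the tool pointing down it reaches from about 0.3 to 1 m from the base axis. Payload 5.1 kg.
Tool frame: the origin (TCP) lies midway between the tips of the shut fingers; the grasp point (between the pads) lies grasp_offset behind it (grasp_offset is the distance from the TCP to the grasp point, in m); z points along the fingers, y is the line along which they close (so a half turn about z gives the same grasp; the last joint's range is limited). The gripper opens to 95 mm and grips with 3 to 60 N. Pads are 20 mm wide; open, the fingers measure 119 mm over their backs; the gripper's body (75 mm by 180 mm) begins 59 mm behind the grasp point.
Start: joints at [-1.291, 0.124, 1.65, -0, 1.367, -0.083], TCP at [0.231, -0.608, 0.215] pointing down, gripper open.
Joint ranges: [-2.61, 2.61], [-1.02, 2.33], [0.03, 2.71], [-1.35, 4.49], [0.32, 2.68], [-2.91, 2.91]. Speed limits (rad/s): [2.57, 2.57, 3.14, 3.14, 3.14, 3.14].

### API

Orientations are given as a unit quaternion [x, y, z, w].
In Python, from workcell import * gives the robot as it stands. The module is installed in compiled form; this text tells all that it offers. Calls block until the motion is done:
- goto(position, orientation): joint-space move of the TCP to a pose.
- line_to(position, rate=0.15, rotation=None): straight line of the TCP; rotation=None keeps the orientation; rate is the mean speed in m/s.
- move_joints(angles): joint-space move.
- gripper_to(opening, strength=None): finger opening in m; strength is the grip in N (None keeps the last); returns when the fingers have stopped.
- pause(seconds).
- ik(position, orientation): joint angles nearest the present ones, or None.
- get_state(): the state.
- capture(name): name is "side" or "top" or "wrist"; returns the picture (480x640x3 uint8, red, green, blue); there is no depth.
- camera_info(name): a dict with "K" (3x3 intrinsics, pixels), "rvec" (rotation vector, rad) and "tvec" (3), from world to camera coordinates, as OpenCV has them; the wrist camera has in their place "tool_from_camera" (4x4, takes a point from camera to tool coordinates, whose origin is the TCP and whose axes are the flange's). Camera axes: x right, y down, z forward; pixel columns grow to the right and rows downward; lengths in m; the calibration is good to about 2 mm. A picture is of the moment at which its call begins: read the wrist's pose just before it. camera_info takes no time and is no camera call.
A pose or a line that the arm cannot do raises Unreachable and nothing moves.
- job_done(): hands the job in; it is judged then, once.
Trained networks look in the newest picture that a camera, given by its name, has taken for a name from the list of things; names that differ only in an ending like _2 or _b are one class to them, and where a whole thing is asked for, a point or a joint stands for the part that bears it (a point fixed in the world has none). Each returns a list of dicts, best first, with "confidence" (0 to 1); they miss things now and then, are a little off and sometimes report something else, mostly with a low value. They report only what shows in the picture. A call takes as long as a camera call.
- find_in(camera, query): "centre" ([x, y, z] in m, in the coordinates of the camera as it stood for that picture, good to about 4 mm: the middle of the surface that is visible of it).
The state is a dict: "clock": time; "joint_positions": joint angles; "dq": joint speeds; "joint_torque": joint torques, N m; "tool_pos": TCP position; "eef_rot": TCP orientation; "force": force on the tool from outside, world axes, zero at the start; "moment": the same for the moment, N m; "finger_gap": finger opening in m; "grasp_force": force on a finger pad.
Only numpy, scipy, OpenCV 4.12 (cv2) and the standard library are available. Lean on these libraries where they do the work, as an engineer would, in place of code of your own. Each camera call takes 0.05 s, during which the arm holds its last target. There are 200 camera calls.

### The job

Start the balance's span calibration by pressing its zero key (the wide bar), then the calibration key (the small square one beside the round key), then the confirm key (the square one at the right end), one at a time, leaving the round on/off key alone. Then lift the largest weight (its knob is there to hold it by) out of the wooden block, carry it clear of the tube rack and in over the glass ring, and finish still holding it ready for the balance's prompt: upright, still and centred over the pan, about 1 cm above it. Nothing may touch the pan or the glass ring, the other weights stay in the block, and nothing else is knocked aside.

Things in the scene. Friction and masses are not known exactly. Their poses are not given: they have to be found in the camera images.
- balance: White laboratory balance, fixed, 250 mm (x) x 180 mm (y). Origin: centre of its footprint on the worktop; x from its front (keys, near the robot) to its back (pan), y to its left seen from the robot, z up. Four grey keys in a row on the low front deck, at x = -100 mm, deck z = 42 mm; then a sloping display rising to 64 mm; then the round pan inside a clear ring.
- pan_top (a point): Centre of the top face of the balance's pan: a level steel disc 90 mm across on a soft spring, 77 mm above the worktop, at x = +55 mm, y = 0 in the balance's frame, same axes as the balance.
- pan (a joint): How far the pan is pressed down, m: 0 = free, 0.003 = stop; 2 N per mm after about 0.4 N, so a touch shows at once.
- draught_ring: Clear glass draught ring with a thin metal rim, standing round the pan on the balance: inside diameter 114 mm, outside 120 mm, open above. Origin: centre of its foot, 65.5 mm above the worktop; its rim is 114 mm above the worktop (37 mm above the pan).
- key_power_top (a point): Centre of the top face of the round on/off key, 17 mm across, at the left end of the row (y = +66 mm in the balance's frame). Its top is 49.5 mm above the worktop, 7.5 mm above the deck, when not pressed.
- key_power (a joint): Travel of that key, m: 0 = up, 0.004 = fully down; springs back; begins to move at about 1 N, fully down at about 4 N. It counts as pressed beyond 0.0025.
- key_cal_top (a point): Centre of the top face of the small square calibration key, 18 x 18 mm, second from the left, next to the round key (y = +29 mm). Its top is 49.5 mm above the worktop, 7.5 mm above the deck, when not pressed.
- key_cal (a joint): Travel of that key, m: 0 = up, 0.004 = fully down; springs back; begins to move at about 1 N, fully down at about 4 N. It counts as pressed beyond 0.0025.
- key_zero_top (a point): Centre of the top face of the wide zero key, a bar 18 mm deep and 38 mm wide, third from the left (y = -14 mm). Its top is 49.5 mm above the worktop, 7.5 mm above the deck, when not pressed.
- key_zero (a joint): Travel of that key, m: 0 = up, 0.004 = fully down; springs back; begins to move at about 1 N, fully down at about 4 N. It counts as pressed beyond 0.0025.
- key_ok_top (a point): Centre of the top face of the small square confirm key, 18 x 18 mm, alone at the right end of the row (y = -63 mm). Its top is 49.5 mm above the worktop, 7.5 mm above the deck, when not pressed.
- key_ok (a joint): Travel of that key, m: 0 = up, 0.004 = fully down; springs back; begins to move at about 1 N, fully down at about 4 N. It counts as pressed beyond 0.0025.
- weight_500: The weight to use, the largest. 500 g steel weight: cylinder 38 mm across, 46 high, neck 8 high, then a round knob 21 across and 16 high; 70 mm in all. Origin: centre of its underside, z up. Upright in its well at y = +46 mm in the block's frame, underside 12 mm above the worktop. Grip the knob (54 to 70 mm above the underside) from above, fingertips at least 47 mm above the underside.
- weight_200: Middle one, stays put. 200 g steel weight: cylinder 28 mm across, 33 high, neck 6 high, then a round knob 15 across and 11 high; 50 mm in all. Origin: centre of its underside, z up. Upright in its well at y = -3 mm in the block's frame, underside 12 mm above the worktop.
- weight_100: Smallest one, stays put. 100 g steel weight: cylinder 22 mm across, 27 high, neck 5 high, then a round knob 12 across and 9 high; 41 mm in all. Origin: centre of its underside, z up. Upright in its well at y = -45 mm in the block's frame, underside 12 mm above the worktop.
- weight_block: Loose wooden block 62 mm (x) x 150 mm (y) x 34 mm high with three round wells 22 mm deep in a line along its y, each 2 mm wider than its weight. Origin: centre of its underside. The fingers have most room when they close along its short side (its x).
- tube_rack: Loose blue tube rack with five capped tubes in it, 66 mm (x) x 176 mm (y), 104 mm high over the caps; stands between the block and the balance. Origin: centre of its underside.
- timer: Small white bench timer lying flat, 60 x 62 x 17 mm, right of the balance. Origin: centre of its underside.
- cup_white: White-lidded specimen cup, 61 mm across, 67 mm high, right of the balance. Origin: centre of its underside.
- swab_tub: Clear tub of cotton swabs, 77 mm across, 80 mm high, at the left rear. Origin: centre of its underside.
- pipette: Micropipette lying on the worktop in the middle rear, 44 x 260 x 30 mm. Origin: its middle, on the worktop.

How it is judged:
By the outcome, as a careful person would: the job done as asked, in the order asked, and still so for the second after the job is handed in, while the arm keeps its last pose, push and grip.
It also fails if it takes over 67 s, if anything falls off the work surface, if the arm or the gripper's body presses on something with over 40 N, if the wrist force passes 120 N, or if a joint passes its speed limit or range.

## Working session

There is one attempt and no reset: what is moved stays moved. The work goes in short steps, each a Python script; the robot and the scene stay as the last script left them, time stands still between calls to the robot, and variables do not carry over. Pictures are saved under pics/ and viewed, at most 10 in all, crops included, and the job is handed in when it is done.

```bash
mkdir -p pics
cat > h.py <<'E'
from workcell import *
import numpy as np, cv2
from scipy.spatial.transform import Rotation as R
def cam_T(name, st=None):
    c=camera_info(name); T=np.eye(4)
    if 'rvec' in c:
        T[:3,:3]=cv2.Rodrigues(np.array(c['rvec'],float))[0]; T[:3,3]=np.ravel(c['tvec']); return np.linalg.inv(T),np.array(c['K'])
    W=np.eye(4); W[:3,:3]=R.from_quat(st['eef_rot']).as_matrix(); W[:3,3]=st['tool_pos']
    return W@np.array(c['tool_from_camera']),np.array(c['K'])
def pix(T,K,p):
    q=np.linalg.inv(T)@np.r_[p,1]; q=K@q[:3]; return q[:2]/q[2]
def ray(T,K,uv,z):
    d=T[:3,:3]@np.linalg.inv(K)@np.r_[uv,1]; o=T[:3,3]; return o+d*(z-o[2])/d[2]
def tri(obs):
    A=np.zeros((3,3)); b=np.zeros(3); L=[]
    for T,K,uv in obs:
        d=T[:3,:3]@np.linalg.inv(K)@np.r_[uv,1]; d/=np.linalg.norm(d); P=np.eye(3)-np.outer(d,d); A+=P; b+=P@T[:3,3]; L.append((P,T[:3,3]))
    x=np.linalg.solve(A,b); return x,[float(np.linalg.norm(P@(x-o))) for P,o in L]
def look(name,queries,save=None):
    st=get_state(); im=capture(name); T,K=cam_T(name,st); out={}
    if save: cv2.imwrite(f'pics/{save}.png',im[:,:,::-1])
    for q in queries:
        r=find_in(name,q)
        for d in r[:2]:
            p=(T@np.r_[d['centre'],1])[:3]; uv=pix(T,K,p); out.setdefault(q,[]).append((d['confidence'],p,uv))
            print(name,q,round(d['confidence'],2),p.round(4),uv.round(1))
    return im,T,K,out
E
python3 - <<'E'
from h import *
np.set_printoptions(suppress=True)
q=['key_power_top','key_cal_top','key_zero_top','key_ok_top','pan_top','draught_ring','balance','weight_500','weight_200','weight_100','weight_block','tube_rack','timer','cup_white','swab_tub','pipette']
for c in ['top','side']: 
    im,T,K,o=look(c,q,c); print(c,T[:3,3],K[0,0])
s=get_state(); print(s['clock'],s['eef_rot'],camera_info('wrist'), s['force'])
print([k for k in dir() if 'grasp' in k], grasp_offset if 'grasp_offset' in globals() else None)
E
```

```text
top key_power_top 0.8 [ 0.4823 -0.275   0.0659] [372.5 240.8]
top key_cal_top 0.64 [ 0.4911 -0.2721  0.0624] [371.4 238.1]
top key_zero_top 0.78 [ 0.4852 -0.2734  0.0657] [372.  239.8]
top key_ok_top 0.76 [ 0.4838 -0.2766  0.0645] [373.  240.4]
top pan_top 0.74 [ 0.485  -0.2756  0.0645] [372.7 240. ]
top draught_ring 0.81 [ 0.5305 -0.3207  0.1008] [388.8 222.8]
top draught_ring 0.65 [ 0.4808 -0.2767  0.0645] [373.  241.4]
top balance 0.98 [ 0.4865 -0.278   0.0671] [373.5 239.3]
top weight_500 0.51 [0.4263 0.2784 0.0432] [189.3 257.8]
top weight_500 0.48 [0.4571 0.2387 0.0589] [201.9 247.1]
top weight_200 0.51 [0.4263 0.2784 0.0432] [189.3 257.8]
top weight_200 0.48 [0.4571 0.2387 0.0589] [201.9 247.1]
top weight_100 0.51 [0.4263 0.2784 0.0432] [189.3 257.8]
top weight_100 0.48 [0.4571 0.2387 0.0589] [201.9 247.1]
top weight_block 0.58 [0.4253 0.2884 0.0311] [186.8 258.8]
top tube_rack 0.31 [0.5965 0.289  0.0831] [186.3 200.1]
top timer 0.61 [ 0.409  -0.5342  0.0165] [455.9 268.5]
top cup_white 0.81 [ 0.5078 -0.5495  0.061 ] [463.2 234.1]
top cup_white 0.58 [0.4262 0.2795 0.0427] [189
[... 1560 characters left out ...]
.21 [ 0.5088 -0.5447  0.0608] [344.2 205.9]
side pipette 0.89 [0.668  0.0404 0.019 ] [261.8 286.8]
side [0.34068552 1.12232888 0.58164612] 476.75162789526723
1.7 [ 0.98359414  0.18039561  0.0000055  -0.00002061] {'K': array([[400.78789465,   0.        , 324.62289003],
       [  0.        , 400.78789465, 242.21942533],
       [  0.        ,   0.        ,   1.        ]]), 'tool_from_camera': array([[-0.00039995, -0.97256648, -0.23262475,  0.06691809],
       [ 0.9999998 , -0.00027605, -0.00056514, -0.00032786],
       [ 0.00048541, -0.23262493,  0.9725664 , -0.16932699],
       [ 0.        ,  0.        ,  0.        ,  1.        ]])} [-0.0990122   0.71069709 -0.48702421]
['grasp_offset'] 0.0188
```

View pics/top.png

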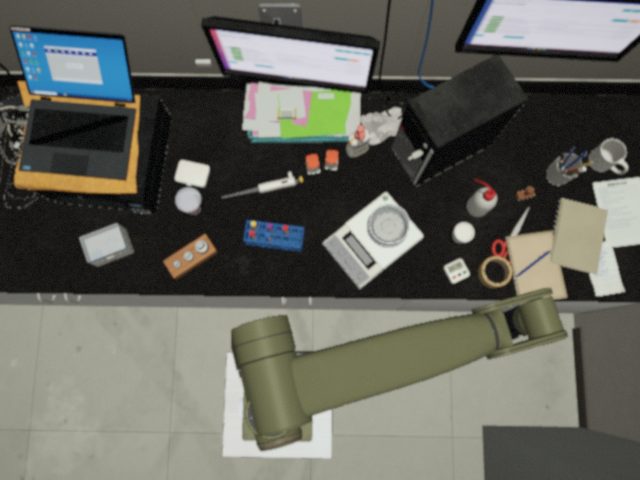

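View pics/side.png

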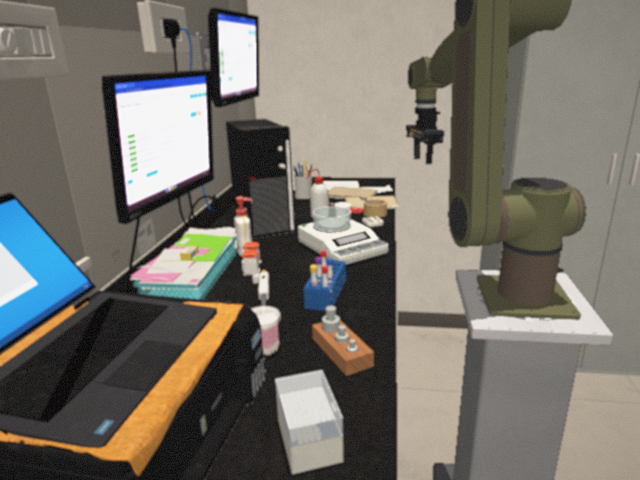

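The balance sits at about (373,239) in the top view, turned roughly -45°. Its keys are on the lower-left edge and the ring is at (389,223). The block is at (190,256), with the big weight at the rack end at (202,245), and the rack is at (274,235). Next I'll take wrist views.

```bash
cat >> h.py <<'E'
np.set_printoptions(suppress=True)
def down(t): return (R.from_euler('z',t)*R.from_euler('x',np.pi)).as_quat()
E
python3 - <<'E'
from h import *
import json
q=['key_power_top','key_cal_top','key_zero_top','key_ok_top','pan_top','draught_ring','balance','timer','cup_white']
gripper_to(0.0)
# tool x = along (cos t, sin t); balance x ~ -45deg ; camera on front side => tool x = 135deg or so
for i,(x,y) in enumerate([(0.46,-0.25),(0.52,-0.31)]):
    for t in (np.radians(-45),np.radians(135)):
        if ik([x,y,.25],down(t)) is not None: break
    print('yaw',t); goto([x,y,.25],down(t)); pause(.3)
    look('wrist',q if i==0 else ['draught_ring'],f'b{i}'); s=get_state(); print(s['joint_positions'],s['tool_pos'],s['eef_rot'])
    np.savez(f'b{i}.npz',T=cam_T('wrist',s)[0],K=cam_T('wrist',s)[1])
for i,(x,y) in enumerate([(0.44,0.26),(0.47,0.22)]):
    goto([x,y,.25],down(np.radians(0))); pause(.3)
    look('wrist',['weight_500','weight_200','weight_100','weight_block','tube_rack'],f'w{i}'); s=get_state(); print(s['joint_positions'],s['tool_pos'])
    np.savez(f'w{i}.npz',T=cam_T('wrist',s)[0],K=cam_T('wrist',s)[1])
print(s['clock'])
for c in 'bw':
    a=[cv2.imread(f'pics/{c}{i}.png') for i in (0,1)]
    cv2.imwrite(f'pics/{c}.png',cv2.resize(np.hstack(a),(800,300),interpolation=cv2.INTER_AREA))
E
```

```text
yaw -0.7853981633974483
wrist key_power_top 0.96 [ 0.5112 -0.2936  0.0655] [320.3 144.4]
wrist key_cal_top 0.76 [ 0.509  -0.2995  0.0585] [327.  141.3]
wrist key_zero_top 0.76 [ 0.511  -0.2973  0.0639] [323.6 141.4]
wrist key_zero_top 0.72 [ 0.5448 -0.3405  0.1033] [332.3  64.2]
wrist key_ok_top 0.9 [ 0.5114 -0.2929  0.0649] [319.6 144.8]
wrist pan_top 0.64 [ 0.503  -0.2928  0.0651] [326.5 152. ]
wrist draught_ring 0.57 [ 0.5433 -0.3399  0.1018] [333.2  66.7]
wrist balance 0.97 [ 0.504  -0.2992  0.0638] [330.9 145.7]
wrist timer 0.8 [ 0.4047 -0.5344  0.0133] [585.5  38.9]
[-0.60031292 -0.17931488  1.88780367  0.00001992  1.4330197   1.75583353] [ 0.46003629 -0.24997496  0.25002882] [ 0.9238882  -0.3826625   0.00004321 -0.00000098]
yaw -0.7853981633974483
wrist draught_ring 0.81 [ 0.5119 -0.309   0.1029] [333.6 236.7]
[-0.62595378  0.00539062  1.71451841  0.00001235  1.42104729  1.72995559] [ 0.51977265 -0.30961801  0.2504154 ] [ 0.92393368 -0.38255255  0.00031095  0.00006764]
wrist weight_500 0.74 [0.4689 0.2439 0.0583] [343.6 189.8]
wrist weight_500 0.74 [0.437  0.2842 0.0412] [300.
[... 475 characters left out ...]
ist weight_500 0.9 [0.4387 0.2808 0.0413] [264.2 249.2]
wrist weight_500 0.85 [0.468  0.2407 0.0583] [304.1 222.9]
wrist weight_200 0.9 [0.4387 0.2808 0.0413] [264.2 249.2]
wrist weight_200 0.85 [0.468  0.2407 0.0583] [304.1 222.9]
wrist weight_100 0.9 [0.4387 0.2808 0.0413] [264.2 249.2]
wrist weight_100 0.85 [0.468  0.2407 0.0583] [304.1 222.9]
wrist weight_block 0.6 [0.4446 0.2767 0.0334] [269.3 241.4]
wrist weight_block 0.51 [0.4384 0.2807 0.0415] [264.2 249.6]
wrist tube_rack 0.69 [0.5035 0.0455 0.0567] [520.9 183.9]
wrist tube_rack 0.57 [0.6033 0.2843 0.0842] [244.1  57.2]
[ 0.33472301 -0.19020276  1.89721904  0.00004568  1.43456857  1.90515901] [0.4698779  0.22019203 0.25000976]
10.05
```

View pics/b0.png

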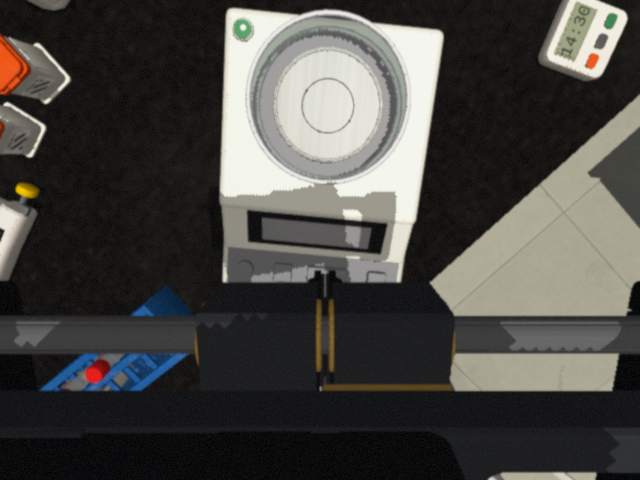

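View pics/w0.png

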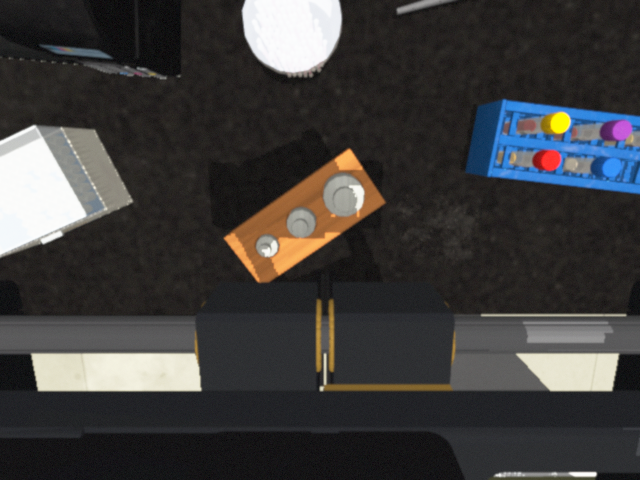

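The b0 view shows the pan at (328,105) inside the ring, with the keys partly hidden behind the gripper at row 270. In w0 the weights are at (345,193) for the 500, (301,222) for the 200 and (267,246) for the 100. I still need views of the keys and enlarged crops of the knob.

Run:
```python
from h import *
for i,(x,y) in enumerate([(0.35,-0.165),(0.385,-0.13)]):
    goto([x,y,.22],down(np.radians(-47))); pause(.3)
    s=get_state(); im=capture('wrist'); cv2.imwrite(f'pics/k{i}.png',im[:,:,::-1]); T,K=cam_T('wrist',s); np.savez(f'k{i}.npz',T=T,K=K)
    for g in [(0.423,-0.212,.0495),(0.525,-0.318,.077)]: print(pix(T,K,g))
print(s['clock'])
k=[cv2.imread(f'pics/k{i}.png')[0:300,:] for i in (0,1)]
cv2.imwrite('pics/kk.png',np.vstack(k))
a=cv2.resize(cv2.imread('pics/w0.png')[140:290,220:390],None,fx=2.3,fy=3*2.3/3,interpolation=cv2.INTER_CUBIC)
b=cv2.resize(cv2.imread('pics/w1.png')[160:310,190:360],None,fx=2.3,fy=2.3,interpolation=cv2.INTER_CUBIC)
cv2.imwrite('pics/ww.png',np.hstack([a,b]))
```

```text
[301.75581915 122.23291453]
[ 293.09999945 -112.04128475]
[360.97998523 120.16976264]
[ 365.47178396 -115.02732092]
12.5167
```

View pics/kk.png

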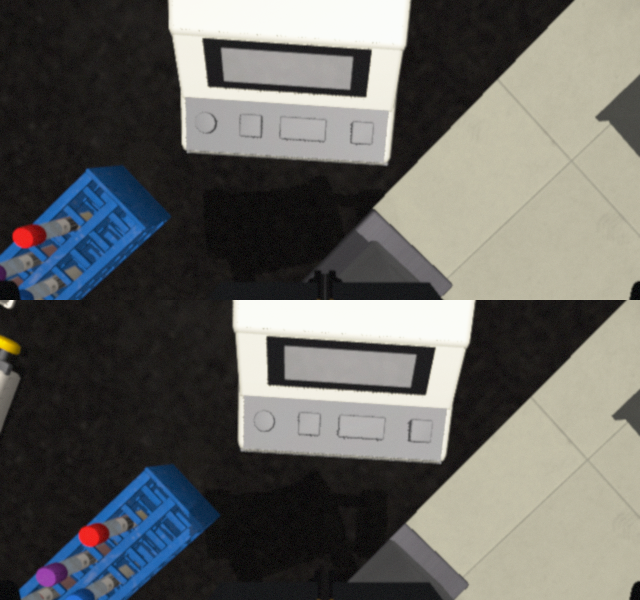

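View pics/ww.png

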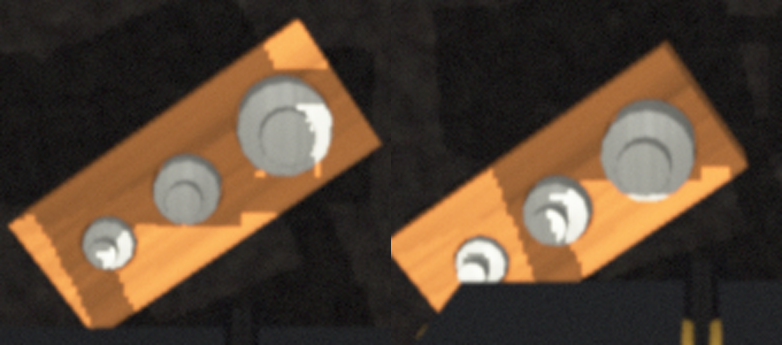

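The keys are clear: in k0 they lie at (205,123), (251,126), (303,129) and (362,132); in k1 at (264,121), (309,124), (361,127) and (421,131). The knob of the 500 weight is at (345,200) in w0 and (300,233) in w1.

```bash
cat > fit.py <<'E'
from h import *
from scipy.optimize import least_squares
L=lambda n:(lambda d:(d['T'],d['K']))(np.load(n+'.npz'))
V={n:L(n) for n in ['k0','k1','b0','b1','w0','w1']}
g=cv2.cvtColor(cv2.imread('pics/b1.png'),cv2.COLOR_BGR2GRAY)
print('b1 pan pred',pix(*V['b1'],[0.525,-0.318,.077]))
for n in ['b0','b1']:
    gi=cv2.medianBlur(cv2.cvtColor(cv2.imread(f'pics/{n}.png'),cv2.COLOR_BGR2GRAY),3)
    c=cv2.HoughCircles(gi,cv2.HOUGH_GRADIENT,1.5,4,param1=80,param2=40,minRadius=20,maxRadius=90)
    print(n,None if c is None else c[0][:6])
P=dict(power=(-.1,.066),cal=(-.1,.029),zero=(-.1,-.014),ok=(-.1,-.063),pan=(.055,0))
Z={k:.0495 for k in P}; Z['pan']=.077
obs=[('k0','power',(205,123)),('k0','cal',(251,126)),('k0','zero',(303,129)),('k0','ok',(362,132)),
('k1','power',(264,121)),('k1','cal',(309,124)),('k1','zero',(361,127)),('k1','ok',(421,131)),('b0','pan',(328,105))]
for k in ['power','cal','zero','ok']: print(k,tri([(*V[v],uv) for v,n,uv in obs if n==k]))
def world(p,n):
    c,s=np.cos(p[2]),np.sin(p[2]); x,y=P[n]; return np.array([p[0]+c*x-s*y,p[1]+s*x+c*y,Z[n]])
if __name__=='__main__':
    f=lambda p:np.concatenate([pix(*V[v],world(p,n))-uv for v,n,uv in obs])
    r=least_squares(f,[.486,-.277,-.8]); print('bal',r.x,np.degrees(r.x[2]),r.fun.reshape(-1,2).round(1).tolist())
    for n in P: print(n,world(r.x,n))
    kn=[(*V['w0'],(345.2,199.6)),(*V['w1'],(299.6,232.6))]; bd=[(*V['w0'],(343.9,194.3)),(*V['w1'],(301.7,224.3))]
    print('knob',tri(kn),'body',tri(bd)); 
    for o in kn: print('knob z.082',ray(*o,.082))
    for o in bd: print('body z.058',ray(*o,.058))
    print('200 ',ray(*V['w0'],(301.3,222.2),.045),'100',ray(*V['w0'],(267,246.1),.039))
    for u in [(300,19),(381,147),(92,328),(8,226)]: print('corner',ray(*V['w0'],(np.array(u)/2.3+(220,140)),.034))
E
python3 fit.py
```

```text
b1 pan pred [329.73050486 212.62484466]
b0 [[327.75      92.25      82.55    ]
 [327.75      98.25      84.2     ]
 [324.75     102.75      72.649994]
 [321.75      98.25      77.600006]
 [318.75     102.75      77.600006]
 [330.75      95.25      80.899994]]
b1 [[327.75     201.75      65.9     ]
 [326.25     212.25      75.8     ]
 [332.25     209.25      69.350006]
 [329.25     206.25      50.449997]
 [320.25     212.25      71.      ]
 [321.75     200.25      59.449997]]
power (array([ 0.48025786, -0.15781117,  0.04943168]), [7.114067668418727e-05, 7.114067668404651e-05])
cal (array([ 0.45225865, -0.18107502,  0.04360859]), [4.4387202116502565e-05, 4.438720211645127e-05])
zero (array([ 0.41907785, -0.20871922,  0.04355855]), [4.134620840483546e-06, 4.134620840465727e-06])
ok (array([ 0.38150478, -0.23962079,  0.04957333]), [0.0004670763266312096, 0.00046707632663122844])
bal [ 0.49343039 -0.27674692 -0.87906761] -50.36686399152481 [[-0.4, -0.1], [-0.9, -0.3], [-0.2, -0.0], [0.6, 0.6], [-0.3, 0.1], [0.1, -0.2], [0.8, -0.1], [0.6, -0.5], [-0.2, 0.7]]
power [ 0.48047298 -0.15763309  0.0495    ]
cal [ 0.45197763 -0.18123426  0.0495    ]
zero [ 0.41886142 -0.20866265  0.0495    ]
ok [ 0.38112434 -0.23991825  0.0495    ]
pan [ 0.52851321 -0.31910487  0.077     ]
knob (array([0.46178441, 0.24349042, 0.07139315]), [0.0002920688184152411, 0.0002920688184153032]) body (array([0.46283866, 0.24329823, 0.03906645]), [0.0005463090787792183, 0.0005463090787792396])
knob z.082 [0.46292277 0.24385198 0.082     ]
knob z.082 [0.46429895 0.24297048 0.082     ]
body z.058 [0.46459708 0.24386914 0.058     ]
body z.058 [0.46694107 0.24248821 0.058     ]
200  [0.43662306 0.28340389 0.045     ] 100 [0.41175134 0.31765288 0.039     ]
corner [0.50487692 0.23708842 0.034     ]
corner [0.45250046 0.202295   0.034     ]
corner [0.37237739 0.32678667 0.034     ]
corner [0.41848143 0.36107303 0.034     ]
```

The fit is consistent to under 1 px. Next I'll press the keys, with the fingers closing along the key row.

Run:
```python
from h import *
q=down(np.radians(129.6))
K=dict(zero=(.4189,-.2087),cal=(.4520,-.1812),ok=(.3811,-.2399))
f=lambda:np.round(get_state()['force'],1)
for i,n in enumerate(['zero','cal','ok']):
    x,y=K[n]
    if i==0: goto([x,y,.09],q)
    else: line_to([x,y,.075],rate=.12)
    line_to([x,y,.053],rate=.05); pause(.15); f0=f()
    line_to([x,y,.0462],rate=.02); pause(.3); s=get_state(); print(n,f()-f0,s['tool_pos'].round(4) if hasattr(s['tool_pos'],'round') else s['tool_pos'])
    if f()[2]-f0[2]<3: line_to([x,y,.0456],rate=.02); pause(.2); print('deeper',f()-f0,get_state()['tool_pos'])
    line_to([x,y,.075],rate=.08); print('up',f()-f0)
print(get_state()['clock'])
```

```text
zero [2.4 0.  3.3] [ 0.4194 -0.209   0.0466]
up [-0.3 -0.7 -0.6]
cal [1.5 0.8 2.6] [ 0.4526 -0.1815  0.0467]
deeper [ 2.6 -0.3  3.2] [ 0.45233074 -0.18138585  0.045862  ]
up [-0.2  2.1  0.4]
ok [ 2.1 -1.7  2. ] [ 0.3816 -0.2403  0.0466]
deeper [ 0.8 -2.   3.2] [ 0.38139333 -0.2401516   0.04586095]
up [ 0.2 -1.6 -1.3]
24.0333
```

All three keys read about 3 N or more at 2.9 to 3.6 mm of travel. Next I'll take closer views of the knob with a wider baseline before the grasp.

Run:
```python
from h import *
t=np.radians(125); q=down(t); ux=np.array([np.cos(t),np.sin(t)]); uy=np.array([-ux[1],ux[0]])
k=np.array([.4645,.2435]); crops=[]
line_to([.36,-.2,.2],rate=.3); 
for i,(a,b) in enumerate([(.07,.06),(.07,-.06)]):
    p=k-a*ux+b*uy; goto([*p,.2],q)
    if i==0: gripper_to(.06)
    pause(.3); s=get_state(); im=capture('wrist'); T,K=cam_T('wrist',s)
    u=np.round(pix(T,K,[*k,.08])).astype(int); o=(u-60).clip(0); print(u,o)
    np.savez(f'g{i}.npz',T=T,K=K,o=o); cv2.imwrite(f'pics/g{i}.png',im[:,:,::-1])
    c=im[o[1]:o[1]+120,o[0]:o[0]+120,::-1]; crops.append(cv2.resize(c,(396,396),interpolation=cv2.INTER_CUBIC))
cv2.imwrite('pics/gg.png',np.hstack(crops)); print(s['clock'])
```

```text
[407 139] [347  79]
[237 139] [177  79]
28.2833
```

View pics/gg.png

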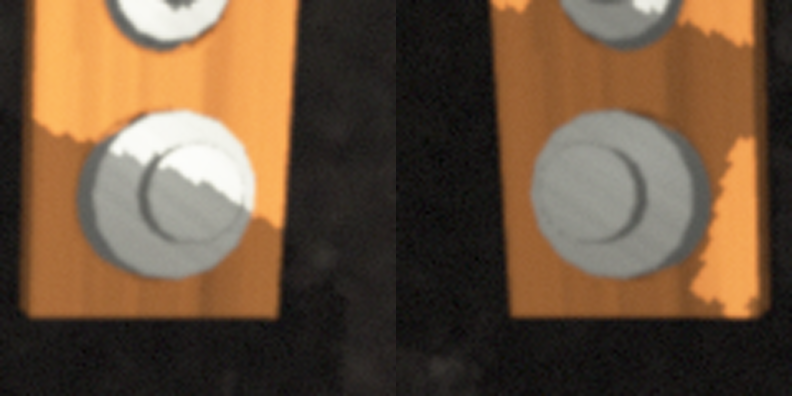

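The knob face is at about (199,194) in the left crop and (193,193) in the right. The body top is at (174,194) and (217,194).

Run:
```python
from h import *
for nm,c,z in [('knob',[(199,194),(193,193)],.082),('body',[(174,194),(217,194)],.058)]:
    o=[]
    for i in (0,1):
        d=np.load(f'g{i}.npz'); uv=np.array(c[i])/3.3+d['o']; o.append((d['T'],d['K'],uv)); print(ray(*o[-1],z))
    print(nm,tri(o))
```

```text
[0.46375375 0.24368334 0.082     ]
[0.46377788 0.243871   0.082     ]
knob (array([0.46376127, 0.24378106, 0.08169302]), [7.00421941359077e-05, 7.004219413597222e-05])
[0.46278802 0.24355216 0.058     ]
[0.46392808 0.24426537 0.058     ]
body (array([0.46330239, 0.24395005, 0.05445159]), [3.48220730957425e-05, 3.482207309581377e-05])
```

Run:
```python
from h import *
q=down(np.radians(125)); x,y=.4637,.2438
def rep(m): s=get_state(); print(m,round(s['clock'],1),np.round(s['tool_pos'],4),np.round(s['force'],1),round(s['finger_gap'],4),np.round(s['grasp_force'],1))
goto([x,y,.13],q); line_to([x,y,.061],rate=.08); pause(.2); rep('at')
gripper_to(.035); rep('near'); gripper_to(0,35); pause(.3); rep('grip')
line_to([x,y,.075],rate=.03); rep('lift'); line_to([x,y,.24],rate=.12); pause(.3); rep('up')
im=capture('wrist'); cv2.imwrite('pics/l_w.png',im[:,:,::-1])
im=capture('side'); cv2.imwrite('pics/l_s.png',cv2.resize(im[200:380,220:400,::-1],(480,480),interpolation=cv2.INTER_CUBIC))
```

```text
at 30.1 [0.4642 0.244  0.0617] [-0.3  0.2  0.9] 0.06 0.0
near 30.8 [0.4637 0.2438 0.061 ] [-0.8  0.  -0.6] 0.0353 0.0
grip 31.5 [0.4633 0.2436 0.0609] [-1.8 -1.4  2.4] 0.0202 35.0
lift 32.1 [0.4637 0.2438 0.075 ] [-1.3 -1.5 -4.1] 0.0203 35.0
up 33.9 [0.4636 0.2437 0.2396] [ 0.1  0.2 -5. ] 0.0202 35.0
```

View pics/l_s.png

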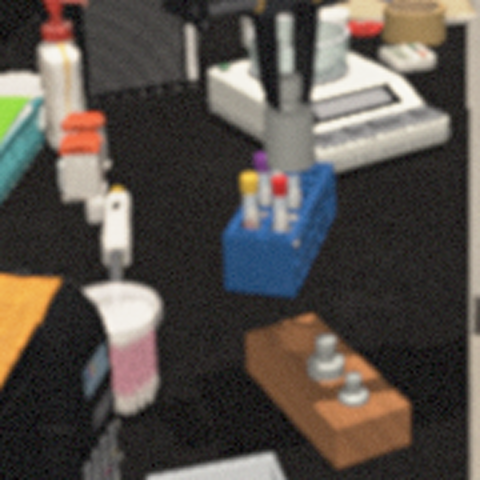

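The weight hangs upright in the fingers, with about 5 N on the wrist. The other two weights are still in the block and the rack hasn't moved. I'll check the pan fit by overlaying it on the earlier views.

Run:
```python
from h import *
c=np.array([.5285,-.3191]); o=[]
for n in ['b0','b1']:
    d=np.load(n+'.npz'); im=cv2.imread(f'pics/{n}.png'); im=cv2.resize(im,None,fx=2,fy=2)
    for r,z,col in [(.045,.077,(0,0,255)),(.0585,.114,(0,200,0))]:
        pts=np.array([pix(d['T'],d['K'],[c[0]+r*np.cos(a),c[1]+r*np.sin(a),z])*2 for a in np.linspace(0,6.28,80)]).round().astype(np.int32)
        cv2.polylines(im,[pts],True,col,1)
    u=(pix(d['T'],d['K'],[*c,.09])*2).astype(int); y0=max(0,u[1]-220); o.append(im[y0:y0+440,u[0]-200:u[0]+200])
cv2.imwrite('pics/pp.png',np.hstack(o))
```

```text
(no output)
```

View pics/pp.png

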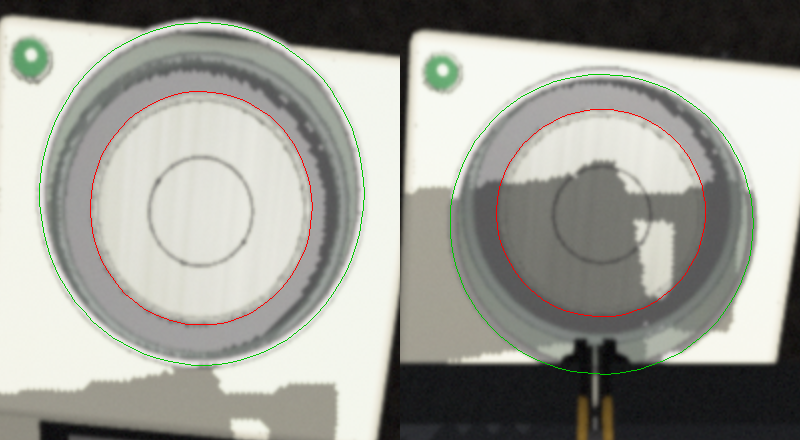

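Pan and ring overlay to within about 1 mm. I'll carry the weight over and lower it.

Run:
```python
from h import *
def rep(m): s=get_state(); print(m,round(s['clock'],1),np.round(s['tool_pos'],4),np.round(s['eef_rot'],4),np.round(s['force'],1),round(s['finger_gap'],4),np.round(s['grasp_force'],1))
x,y=.528,-.3186
line_to([x,y,.24],rate=.18); pause(.6); rep('over')
line_to([x,y,.165],rate=.06); pause(.3); rep('in')
line_to([x,y,.136],rate=.03); pause(.8); rep('end')
im=capture('side'); cv2.imwrite('pics/e_s.png',cv2.resize(im[150:290,260:420,::-1],(800,700)[0:1]+(600,),interpolation=cv2.INTER_CUBIC))
T,K=cam_T('side'); print(pix(T,K,[x,y,.087]),pix(T,K,[x,y,.157]))
```

```text
over 37.9 [ 0.528  -0.3186  0.24  ] [ 0.4618  0.887  -0.     -0.    ] [ 0.1 -0.1 -5.5] 0.0201 35.0
in 39.6 [ 0.5281 -0.3186  0.1652] [ 0.4617  0.887  -0.      0.0002] [-0.   0.4 -5.1] 0.0198 35.0
end 41.5 [ 0.528  -0.3186  0.136 ] [ 0.4617  0.887  -0.     -0.    ] [-0.5  0.5 -4.6] 0.0198 35.0
[331.30722527 218.92411592] [330.88944127 197.93937501]
```

View pics/e_s.png

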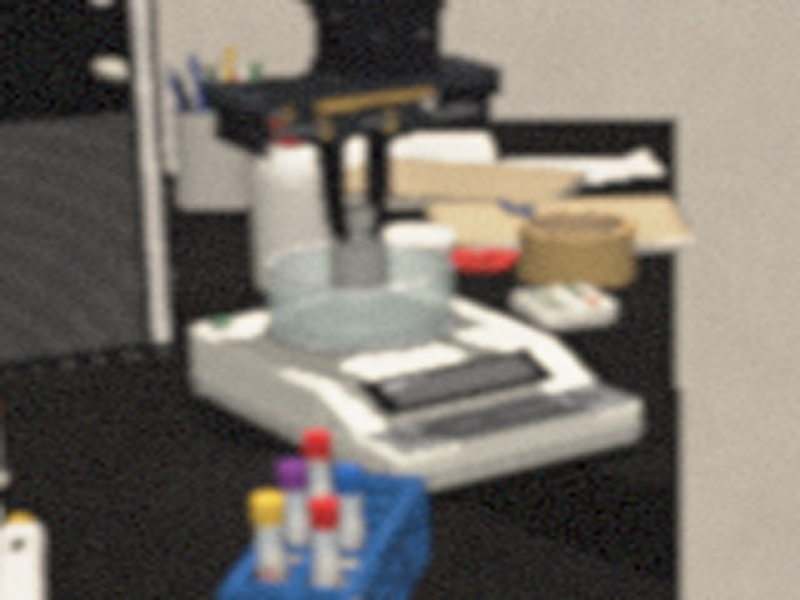

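The weight hangs upright inside the ring and above the pan, with its body at (358,230–290) in the crop. It matches the projected height. I'll confirm it is steady, then hand in.

Run:
```python
from h import *
g=[];f=[]
for _ in range(8):
    s=get_state(); g.append(s['finger_gap']); f.append(s['force'][2]); pause(.12)
print(np.round(g,4),np.mean(f),s['tool_pos'],np.abs(s['dq']).max(),s['clock'])
if np.ptp(g)<.0008 and -5.9<np.mean(f)<-4: print(job_done())
```

```text
[0.0202 0.0198 0.02   0.0201 0.0199 0.0204 0.0205 0.0201] -4.466968920602614 [ 0.52799199 -0.31862896  0.13601939] 0.002616964654712537 42.3833
the job is handed in; nothing more can be done
None
```

I pressed zero, calibration and confirm in that order and handed the job in at about 42 s, with the 500 g weight held upright and still over the pan, about 1 cm up. No readout confirmed the key presses: I judged them from tool travel (about 2.9 mm for zero, 3.6 mm for the other two, against 2.5 mm needed) and about 3 N of force.

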